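# Shut and bolt the locking-nut box

### The arm

A 6-joint arm with a two-finger parallel gripper is mounted at the origin on a cart in front of the work surface, level with it; the furniture and walls round the work are solid. World frame = base frame: x ahead of the robot, y to its left, z up, the work surface at z = 0. Lengths are in m, angles in rad, forces in N, time in s.
With the tool pointing down it reaches from about 0.3 to 0.85 m from the base axis. Payload 5.4 kg.
Tool frame: the origin (TCP) lies midway between the tips of the shut fingers; the grasp point (between the pads) lies 19 mm behind it (robot.tcp_to_grasp is the z of the grasp point in the tool frame, in m); z points along the fingers, y is the line along which they close (so a half turn about z gives the same grasp; the last joint's range is limited). The gripper opens to 85 mm and grips with 20 to 120 N. Pads are 22 mm wide; open, the fingers measure 114 mm over their backs; the gripper's body (76 mm by 85 mm) begins 54 mm behind the grasp point. The pads swing forward as they close: fully open they stand 13 mm farther back than shut.
Start: joints at [-1.335, 0.158, 1.597, -0, 1.386, -0.21], TCP at [0.248, -0.519, 0.231] pointing down, gripper open.
Joint ranges: [-2.91, 2.91], [-0.94, 2.29], [0.18, 2.7], [-1.29, 4.43], [0.17, 2.64], [-3, 3]. Speed limits (rad/s): [2.57, 2.57, 3.14, 3.14, 3.14, 3.14].

### API

Orientations are given as a unit quaternion [w, x, y, z].
In Python, from rig import robot gives the robot as it stands.
- The arm moves only by the shell command python3 -m inch 'ROWS'. ROWS is text: rows parted by semicolons, each of 7 numbers parted by spaces: the turn, a rotation vector about the tool's x, y, z in rad, then the shift along the tool's x, y, z in mm, then the closure, from 0 (fully open) to 1 (shut). A call has exactly 5 rows; each row shifts and turns the commanded pose from where the row before left it, along the tool's axes as they then stand; what a row does not reach is not made up. A row lasts 1/12 s, in which the tool goes at most 41.7 mm and 7.16 degrees, less where a joint would pass 70% of its speed; a pose out of reach is approached as far as the arm can. A call with a gripper value outside its range is refused whole. The fingers move at their own pace and stop on an object; the grip force is fixed at half the most. Time passes only in rows, so rows that do not move let the fingers close, or fill a call up. It gives the time, the measured TCP pose, the force, the opening and the grip force at its end, in the units of the state.
- robot.observe(): the state, without advancing time (a new reading comes with each control period).
- robot.grab_frame(name): name is "scene" or "top" or "wrist"; returns a dict with "image" (480x640x3 uint8, red, green, blue), "K" (3x3 intrinsics, pixels), "view" (4x4, takes a point from world to camera coordinates). Camera axes: x right, y down, z forward; pixel columns grow to the right and rows downward; lengths in m; the calibration is good to about 2 mm. A picture is of the moment at which its call begins. There is no depth.
- robot.sign_off(): hands the job in; it is judged then, once.
The state is a dict: "time": time; "joints": joint angles; "qd": joint speeds; "effort": joint torques, N m; "ee_pos": TCP position; "orientation": TCP orientation; "force": force on the tool from outside, world axes, zero at the start; "torque": the same for the moment, N m; "opening": opening from 0.0 (shut) to 1.0 (fully open); "finger_force": force on a finger pad.
Only numpy, scipy, OpenCV 4.12 (cv2) and the standard library are available. Lean on these libraries where they do the work, as an engineer would, in place of code of your own. Each camera call takes 0.05 s, during which the arm holds its last target. There are 200 camera calls.

### The job

The red steel box of locking wheel nuts stands open on the console. Using only fingertips or the outside of the fingers, push its lid shut, push the brass knob of the barrel bolt along its slot until the bolt is fully home through the staple on the lid, then push the knob over to the front and right down into the short leg of the slot, so that the bolt cannot work back. Do not grip or force the knob, do not lift, tip or shove the box, and leave everything else on the console where it is.

Things in the scene. Friction and masses are not known exactly. Their poses are not given: they have to be found in the camera images.
- keybox: red steel box, 150 (x) by 210 (y) by 58 mm high without lid, about 4 kg, loose on the console. Origin: centre of its underside, on the work surface. +x points to the hinge at the back, -x to the front, where a steel barrel bolt is mounted; its rod's axis is parallel to y at x = -91.5 mm, z = 46 mm. It holds its place under pushes of a few newtons.
- slot_corner (a point): on the rod's axis (x -91.5, y -5, z 46 mm of the box), level with the corner of the L-shaped slot in the barrel (tube 26 mm outside, y = -63 to +10 mm). Long leg: along the top of the tube, 10 mm wide, from y = -55 mm to the corner. Short leg: from the corner round the front of the tube, 11 mm wide. The knob's stem stands in this slot.
- box_lid (a joint): lid angle, rad: 0 shut, grows as it opens upward (start 0.45 to 0.95). Hinge line parallel to y of the box at x = 76.5, z = 58.5 mm; lid 155 mm from hinge to front edge, 215 mm wide, top at z = 63 mm when shut. The hinge is stiff: the lid stays where left; pressing its top down with 2 to 8 N moves it.
- lid_edge (a point): on the lid's top, middle of its width, 150 mm from the hinge line, near the free front edge. A steel staple (strap loop) hangs from that edge at y = 30 to 44 mm of the box; the bolt passes through it only when the lid is shut, and a bolt pushed out too early keeps the lid from shutting.
- bolt (a joint): travel of the bolt along +y of the box, m: 0 fully drawn (start 0 to 0.010), 0.045 fully home against its stop. Friction about 2 N, no spring. Only free to travel while the knob stands up in the long leg.
- bolt_knob (a joint): angle of the knob about the rod, rad: 0 standing straight up, grows as it turns to the front (-x of the box) and down; about 1.48 (lying level to the front) at the end of the short leg. Elsewhere in the slot it has only about 0.15 of play (a little more if pushed hard); it turns on only when the bolt is home. Friction about 1.5 N at the ball, no spring; it stays where it is left.
- knob_ball (a point): centre of the brass ball of the knob, 16 mm across, on a 6.6 mm stem, 42 mm from the rod's axis: 88 mm above the work surface when upright, about 50 mm when turned down. It stands at y = -50 mm of the box at bolt travel 0, at y = -5 mm at full travel.
- box_mid (a point): middle of the box, 30 mm above the work surface at the start
- loose_nut: grey wheel nut stood upright beside the +y side of the box, 24 mm across, 36 mm high; origin under its centre. Leave alone.
- tyre_gauge: dial tyre gauge lying beside the -y side of the box, 71 x 126 x 26 mm. Leave alone.
- paste_tin: green tin, 70 mm round, 60 mm high, at the back of the console. Leave alone.
- torch: black torch, 124 mm long, 33 mm thick, lying to the right of the box, in front of the basket. Leave alone.

How it is judged:
On the way, in this order (a step that is already met when the one before it is completed fails the run):
1. the lid is pushed shut while the bolt is still drawn (value of joint box_lid below 0.03 rad and value of joint bolt below 0.018 m), for 0.1 s.
2. the bolt is home through the staple with the lid shut (value of joint bolt above 0.039 m and value of joint box_lid below 0.03 rad).
At the end, for the whole second after the job is handed in: the lid is shut (within 0.03 rad), the bolt is home through its staple (39 mm or more of its 45 mm), the knob lies to the front in the short leg of the slot (1.25 rad or more of 1.48), and the box rests within 30 mm of where it stood (all of step 2 and value of joint bolt_knob above 1.25 rad and linear speed of keybox below 0.01 m/s and distance of box_mid from where it was at the start of the episode below 0.03 m); the robot touches nothing.
It fails at once if the box is shoved, lifted or tipped: its middle moves 40 mm or rises 12 mm, or it tilts by 0.12 rad (distance of box_mid from where it was at the start of the episode above 0.04 m or height (world z) of box_mid above 0.042 m or angle between keybox's own z axis and vertical above 0.12 rad).
It fails at once if the knob is gripped or forced: more than 35 N between it and the fingers (contact force between bolt_knob and the fingers above 35 N).
It fails at once if a bystander is knocked: the nut, gauge, tin or torch moves 25 mm, or the nut or tin tips over (distance of any of loose_nut, tyre_gauge, paste_tin, torch from where it was at the start of the episode above 0.025 m or angle between any of loose_nut, paste_tin's own z axis and vertical above 0.4 rad).
It also fails if it takes over 51 s, if anything falls off the work surface, if the arm or the gripper's body presses on something with over 40 N, if the wrist force passes 120 N, or if a joint passes its speed limit or range.

## Working session

There is one attempt and no reset: what is moved stays moved. The work goes in short steps, Python scripts to look and compute and a shell command to move; the robot and the scene stay as the last step left them, time stands still between calls to the robot, and variables do not carry over. Pictures are saved under pics/ and viewed, at most 10 in all, crops included, and the job is handed in when it is done.

```bash
mkdir -p pics; ls
python3 - <<'E'
from rig import robot
import cv2,numpy as np
s=robot.observe();print({k:np.round(v,3).tolist() for k,v in s.items()},robot.tcp_to_grasp)
for n in("scene","top"):
    f=robot.grab_frame(n);cv2.imwrite(f"pics/{n}0.png",f["image"][:,:,::-1]);print(n,f["K"].round(1).tolist(),f["view"].round(4).tolist())
E
```

```text
pics
{'time': 0.0, 'joints': [-1.335, 0.159, 1.598, -0.0, 1.386, -0.21], 'qd': [0.001, 0.0, 0.001, 0.002, -0.001, -0.001], 'effort': [-0.001, -39.6, -33.143, -0.001, 0.008, 0.0], 'ee_pos': [0.248, -0.518, 0.23], 'orientation': [-0.001, 0.975, 0.221, -0.0], 'force': [0.631, -0.428, 0.17], 'torque': [-0.007, -0.056, -0.004], 'finger_force': 0.0, 'opening': 0.998} -0.0187
scene [[501.1, 0.0, 327.4], [0.0, 501.1, 246.2], [0.0, 0.0, 1.0]] [[-0.8739, -0.4861, -0.0013, 0.5347], [-0.3071, 0.5543, -0.7736, 0.274], [0.3768, -0.6757, -0.6336, 0.965], [0.0, 0.0, 0.0, 1.0]]
top [[560.4, 0.0, 313.6], [0.0, 560.4, 237.5], [0.0, 0.0, 1.0]] [[-0.0106, -0.9999, -0.0111, 0.0018], [-0.9976, 0.0114, -0.069, 0.626], [0.0691, 0.0103, -0.9976, 1.4628], [0.0, 0.0, 0.0, 1.0]]
```

View pics/scene0.png

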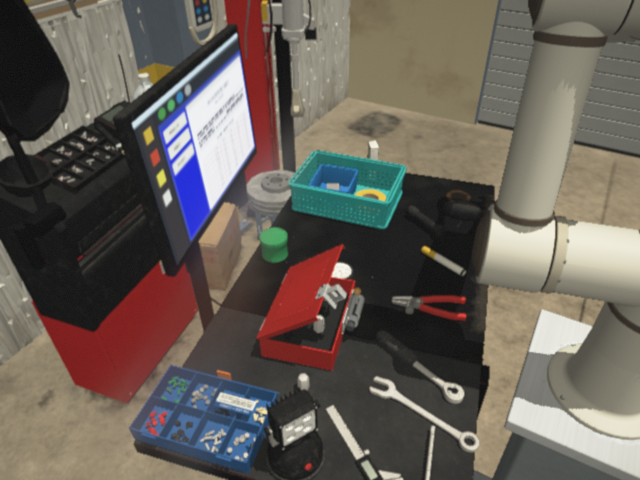

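View pics/top0.png

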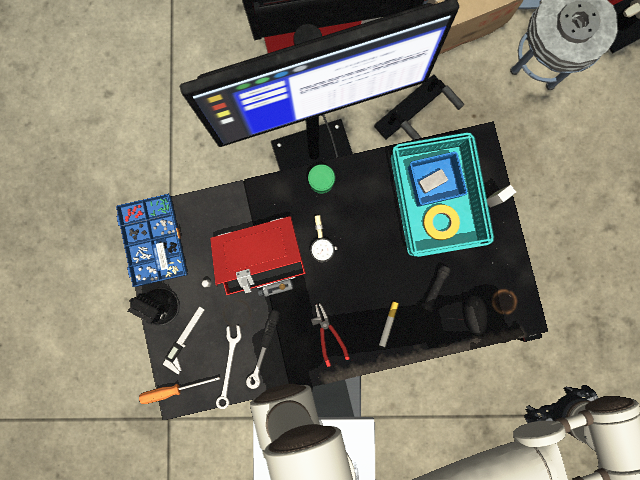

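Scene view: the open box is around (305,305), the knob and bolt near (355,300), the tin at (273,245). Top view: the box is at (258,255) with its front edge from about (228,293) to (303,277), giving a yaw of about +12°. The barrel is near (278,287), the nut at (206,283) and the gauge at (322,250). I'll zoom in next.

Run:
```python
import cv2,numpy as np
a=cv2.imread('pics/top0.png')[205:305,195:345];b=cv2.imread('pics/scene0.png')[235:375,250:385]
a=cv2.resize(a,(600,400),interpolation=cv2.INTER_CUBIC);cv2.imwrite('pics/c1.png',a)
b=cv2.resize(b,(540,560),interpolation=cv2.INTER_CUBIC);cv2.imwrite('pics/c2.png',b)
```

```text
(no output)
```

View pics/c1.png

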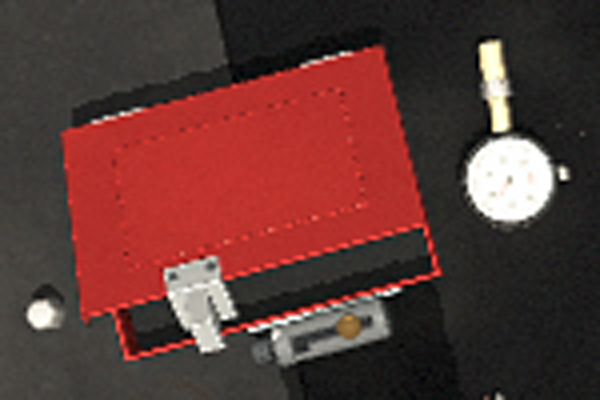

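View pics/c2.png

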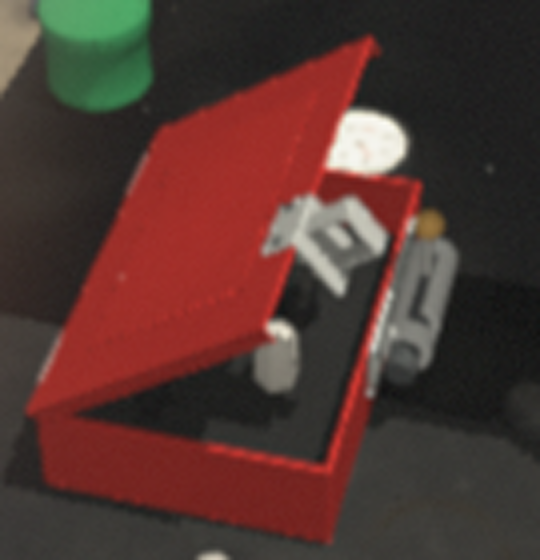

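c1 (4x, offset 195,205): front rim corners are at (128,358) and (440,272), lid rear corners at (65,130) and (385,47), lid front corners at (82,318) and (425,222), and the knob ball at (349,325).
c2 (4x, offset 250,235): lid front corners are at (372,42) and (268,330), the knob at (431,224), and rim corners at (330,468) and (418,183).

```bash
cat > h.py <<'E'
import numpy as np
from rig import robot
CAM={"scene":([[501.1,0,327.4],[0,501.1,246.2],[0,0,1]],[[-0.8739,-0.4861,-0.0013,0.5347],[-0.3071,0.5543,-0.7736,0.274],[0.3768,-0.6757,-0.6336,0.965]]),
"top":([[560.4,0,313.6],[0,560.4,237.5],[0,0,1]],[[-0.0106,-0.9999,-0.0111,0.0018],[-0.9976,0.0114,-0.069,0.626],[0.0691,0.0103,-0.9976,1.4628]])}
def ray(c,p):
    K,V=map(np.array,CAM[c]);R,t=V[:,:3],V[:,3]
    d=R.T@np.linalg.inv(K)@[p[0],p[1],1];return -R.T@t,d/np.linalg.norm(d)
def plane(c,p,z):
    o,d=ray(c,p);return o+d*(z-o[2])/d[2]
def tri(pt,ps):
    (a,d),(b,e)=ray("top",pt),ray("scene",ps)
    s=np.linalg.lstsq(np.c_[d,-e],b-a,rcond=None)[0]
    p,q=a+s[0]*d,b+s[1]*e;return (p+q)/2,np.linalg.norm(p-q)
def proj(c,P):
    K,V=map(np.array,CAM[c]);q=K@(V[:,:3]@P+V[:,3]);return q[:2]/q[2]
E
cat > m.py <<'E'
from h import *
T=lambda x,y:((x+.5)/4-.5+195,(y+.5)/4-.5+205)
S=lambda x,y:((x+.5)/4-.5+250,(y+.5)/4-.5+235)
np.set_printoptions(precision=4,suppress=True)
fl,fr=plane("top",T(128,358),.058),plane("top",T(440,272),.058)
print("rim top",fl,fr,np.linalg.norm(fl-fr)," scene",plane("scene",S(330,468),.058),plane("scene",S(418,183),.058))
rl,rr=plane("top",T(65,130),.062),plane("top",T(385,47),.062);print("hinge",rl,rr,np.linalg.norm(rl-rr))
for n,a,b in(("lid+y",T(82,318),S(268,330)),("lid-y",T(425,222),S(372,42)),("knob",T(349,325),S(431,224))):print(n,*tri(a,b))
print("knob plane",plane("top",T(349,325),.088),plane("scene",S(431,224),.088))
print("nut",plane("top",T(43,312),.036),"gauge",plane("top",T(508,180),.026))
for p in ((205,143),(445,50),(220,100)):print(p,[plane("top",p,z)[:2] for z in(.15,.4)])
E
python3 m.py
```

```text
rim top [0.4801 0.2196 0.058 ] [0.5332 0.0186 0.058 ] 0.20792308169251547  scene [0.4802 0.2179 0.058 ] [0.5329 0.0192 0.058 ]
hinge [0.6272 0.2597 0.062 ] [0.6786 0.0526 0.062 ] 0.21337008160378043
lid+y [0.5064 0.231  0.1536] 0.0018667785874286022
lid-y [0.5619 0.0244 0.1516] 0.0016438398156648837
knob [0.4995 0.0749 0.0898] 0.0017810552066821405
knob plane [0.5003 0.0753 0.088 ] [0.4994 0.0729 0.088 ]
nut [0.51   0.2789 0.036 ] gauge [ 0.5934 -0.026   0.026 ]
(205, 143) [array([0.8525, 0.2575]), array([0.7917, 0.2061])]
(445, 50) [array([ 1.0777, -0.3359]), array([ 0.9752, -0.2776])]
(220, 100) [array([0.9596, 0.2207]), array([0.879 , 0.1762])]
```

Measurements agree with the given sizes (rim 208 vs 210 mm, lid 213 vs 215 mm, ball height about 89 mm). The box origin is about (0.579, 0.1375) with yaw 0.253. The lid is at about 0.62 rad and the bolt at about 9 mm. Next I align the tool so that tool x = box x and tool y = −box y.

```bash
cat > b.py <<'E'
from h import *
from scipy.spatial.transform import Rotation as R
s=robot.observe();B=R.from_euler('z',.253).as_matrix()
p=B.T@(np.array(s['ee_pos'])-[.5792,.1375,0]);q=R.from_quat(s['orientation'],scalar_first=True).as_matrix()
e=R.from_matrix((B@np.diag([1,-1,-1])).T@q).as_rotvec()
print("t%.2f"%s['time'],"box mm",(p*1e3).round(1),"undo rot",(-e).round(3),"F box",(B.T@np.array(s['force'])).round(1),"open",round(s['opening'],2))
E
python3 b.py; python3 -m inch '0 0 0.09 0 0 0 1; 0 0 0.09 0 0 0 1; 0 0 0 0 0 0 1; 0 0 0 0 0 0 1; 0 0 0 0 0 0 1'; python3 b.py
```

```text
t0.10 box mm [-485.  -551.9  230.4] undo rot [-0.002 -0.     0.193] F box [ 0.5  0.3 -0.1] open 1.0
time: 0.52
ee_pos: [0.2479, -0.5186, 0.231]
orientation: [-0.0, 0.991, 0.134, -0.0]
force: [0.3, -0.1, -0.2]
opening: 0.297
finger_force: 0.0
t0.52 box mm [-485.  -552.3  231. ] undo rot [-0.001  0.     0.015] F box [ 0.3 -0.2 -0.2] open 0.3
```

```bash
python3 -m inch '0 0 0.015 20 -20 0 1; 0 0 0 26 -32 0 1; 0 0 0 26 -32 0 1; 0 0 0 26 -32 0 1; 0 0 0 26 -32 0 1' >/dev/null; python3 -m inch '0 0 0 26 -32 0 1; 0 0 0 26 -32 0 1; 0 0 0 26 -32 0 1; 0 0 0 26 -32 0 1; 0 0 0 26 -32 0 1'; python3 b.py
```

```text
time: 1.35
ee_pos: [0.4176, -0.1553, 0.2315]
orientation: [0.0, 0.992, 0.126, 0.0]
force: [0.9, 0.1, -0.1]
opening: -0.001
finger_force: 0.0
t1.35 box mm [-229.8 -243.   231.5] undo rot [ 0.001 -0.001 -0.001] F box [ 0.9 -0.2 -0.1] open -0.0
```

```bash
python3 -m inch '0 0 0 26 -32 0 1; 0 0 0 26 -32 0 1; 0 0 0 26 -32 0 1; 0 0 0 26 -32 0 1; 0 0 0 26 -32 0 1' >/dev/null; python3 -m inch '0 0 0 26 -32 0 1; 0 0 0 26 -32 0 1; 0 0 0 8 -19 20 1; 0 0 0 0 0 20 1; 0 0 0 0 0 15 1'; python3 b.py
```

```text
time: 2.18
ee_pos: [0.5404, 0.127, 0.1747]
orientation: [-0.0, 0.992, 0.127, -0.001]
force: [-1.1, -0.1, -0.1]
opening: -0.004
finger_force: 0.0
t2.18 box mm [-40.1  -0.4 174.7] undo rot [-0.     0.001  0.002] F box [-1.1  0.2 -0.1] open -0.0
```

```bash
python3 -m inch '0 0 0 0 0 12 1; 0 0 0 0 0 10 1; 0 0 0 -2 0 8 1; 0 0 0 -2 0 8 1; 0 0 0 -2 0 8 1'; python3 b.py;  python3 -m inch '0 0 0 -2 0 8 1; 0 0 0 -2 0 8 1; 0 0 0 -2 0 8 1; 0 0 0 -2 0 8 1; 0 0 0 -2 0 8 1'; python3 b.py
```

```text
time: 2.6
ee_pos: [0.5357, 0.1235, 0.1305]
orientation: [0.0, 0.992, 0.125, 0.001]
force: [-0.2, -0.4, 1.2]
opening: -0.001
finger_force: 0.7
t2.60 box mm [-45.6  -2.6 130.5] undo rot [ 0.    -0.002 -0.003] F box [-0.3 -0.4  1.2] open -0.0
time: 3.02
ee_pos: [0.5251, 0.1213, 0.0895]
orientation: [0.0, 0.992, 0.125, -0.0]
force: [0.6, -0.7, 1.2]
opening: -0.003
finger_force: 0.6
t3.02 box mm [-56.4  -2.2  89.5] undo rot [ 0.     0.    -0.002] F box [ 0.4 -0.9  1.2] open -0.0
```

```bash
python3 -m inch '0 0 0 -2 0 8 1; 0 0 0 -2 0 8 1; 0 0 0 -2 0 7 1; 0 0 0 0 0 3 1; 0 0 0 0 0 1 1'; python3 b.py; python3 -m inch '0 0 0 0 0 1 1; 0 0 0 0 0 1 1; 0 0 0 0 0 0 1; 0 0 0 0 0 0 1; 0 0 0 0 0 0 1'; python3 b.py
python3 - <<'E'
from rig import robot
import cv2
for n,(y,x) in dict(top=(205,195),scene=(235,250)).items():
    cv2.imwrite(f"pics/{n}1.png",robot.grab_frame(n)["image"][:,:,::-1])
a=cv2.imread('pics/top1.png')[205:305,195:345];b=cv2.imread('pics/scene1.png')[235:375,250:385]
c=cv2.resize(b,(540,560),interpolation=2);cv2.imwrite('pics/c3.png',c)
E
```

```text
time: 3.43
ee_pos: [0.5186, 0.1199, 0.0623]
orientation: [-0.0, 0.992, 0.125, -0.001]
force: [-1.2, 0.2, 0.3]
opening: 0.0
finger_force: 0.4
t3.43 box mm [-63.   -1.9  62.3] undo rot [-0.001  0.002 -0.002] F box [-1.1  0.5  0.3] open 0.0
time: 3.85
ee_pos: [0.5197, 0.12, 0.0619]
orientation: [0.0, 0.992, 0.125, -0.0]
force: [-3.0, -0.7, 5.5]
opening: -0.003
finger_force: 2.8
t3.85 box mm [-62.   -2.1  61.9] undo rot [ 0.     0.    -0.002] F box [-3.1  0.   5.5] open -0.0
```

View pics/c3.png

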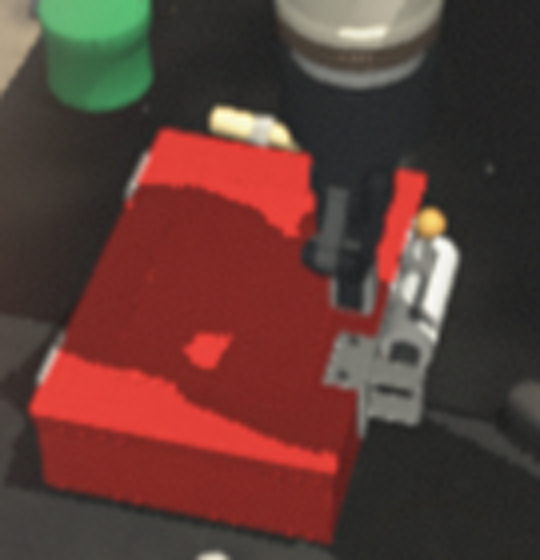

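c3: the lid lies flat on the box (front edge from (335,465) to (425,175)), the staple is down at (390,390) beside the bolt tip, and the knob is unmoved at (431,222). I'll press a little more firmly to make sure.

```bash
python3 -m inch '0 0 0 0 0 1.5 1; 0 0 0 0 0 1.5 1; 0 0 0 0 0 1 1; 0 0 0 0 0 0 1; 0 0 0 0 0 0 1'; python3 b.py
```

```text
time: 4.37
ee_pos: [0.5198, 0.1199, 0.0616]
orientation: [0.0, 0.992, 0.126, -0.001]
force: [-17.1, -1.0, 34.9]
opening: 0.005
finger_force: 17.2
t4.37 box mm [-61.9  -2.1  61.6] undo rot [ 0.     0.002 -0.001] F box [-16.8   3.3  34.9] open 0.01
```

```bash
python3 -m inch '0 0 0 0 0 -12 1; 0 0 0 0 0 -30 1; 0 0 0 0 20 -10 1; 0 0 0 -6 32 0 1; 0 0 0 -12 32 0 1'; python3 -m inch '0 0 0 -12 0 12 1; 0 0 0 0 0 14 1; 0 0 0 0 0 10 1; 0 0 0 0 0 2 1; 0 0 0 0 0 0 1' >/dev/null; python3 b.py
```

```text
time: 4.78
ee_pos: [0.5251, 0.0335, 0.1111]
orientation: [0.001, 0.992, 0.126, 0.002]
force: [0.8, 0.9, -0.3]
opening: -0.001
finger_force: 0.0
t5.20 box mm [-92.6 -85.6  70.5] undo rot [-0.001  0.001 -0.002] F box [-0.  -0.9 -0.3] open 0.0
```

```bash
python3 -m inch '0 0 0 0 -4 0 1; 0 0 0 0 -4 0 1; 0 0 0 0 -4 0 1; 0 0 0 0 -4 0 1; 0 0 0 0 -4 0 1' >/dev/null; python3 b.py; python3 -m inch '0 0 0 0 -4 0 1; 0 0 0 0 -4 0 1; 0 0 0 0 -4 0 1; 0 0 0 0 -4 0 1; 0 0 0 0 -4 0 1'>/dev/null; python3 b.py
```

```text
t5.62 box mm [-91.9 -65.5  71.7] undo rot [ 0.    -0.001 -0.002] F box [ 0.4 -0.6 -0.8] open 0.0
t6.03 box mm [-92.1 -45.9  71.5] undo rot [ 0.    -0.    -0.002] F box [-0.3 -2.1  0.7] open 0.0
```

```bash
python3 -m inch '0 0 0 0 -3 0 1; 0 0 0 0 -3 0 1; 0 0 0 0 -3 0 1; 0 0 0 0 -2 0 1; 0 0 0 0 0 0 1' >/dev/null; python3 b.py
python3 - <<'E'
from rig import robot
import cv2,numpy as np
a=cv2.resize(robot.grab_frame("top")["image"][205:305,195:345,::-1],(600,400),interpolation=2)
b=cv2.resize(robot.grab_frame("scene")["image"][265:350,330:385,::-1],(259,400),interpolation=2)
cv2.imwrite('pics/c4.png',np.hstack([a[:,:520],b]))
E
```

```text
t6.45 box mm [-92.2 -34.6  71.3] undo rot [-0.    -0.    -0.002] F box [ 0.6 -0.9 -0. ] open 0.0
```

View pics/c4.png

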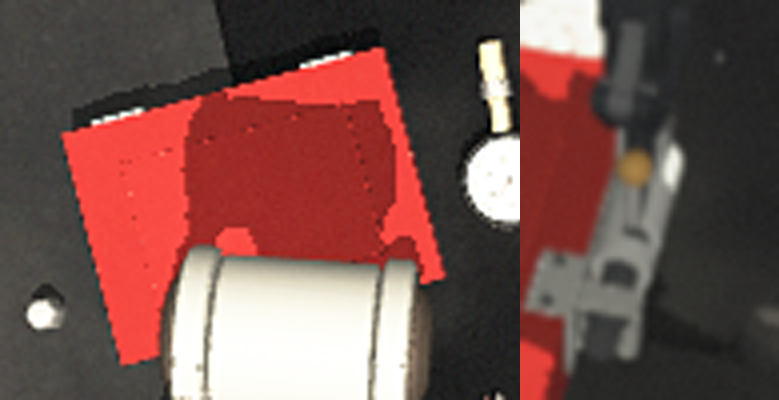

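c4: the box is unmoved. In the scene part the ball is at (634,167), about scene pixel (354,300), so it is moving along the slot ahead of the finger. I keep pushing.

```bash
python3 - <<'E'
from h import *
p=plane("scene",(354.0,300.2),.0865);c,s=np.cos(.253),np.sin(.253);d=p[:2]-[.5792,.1375];print(np.array([[c,s],[-s,c]])@d)
E
python3 -m inch '0 0 0 0 -3 0 1; 0 0 0 0 -2 0 1; 0 0 0 0 -2 0 1; 0 0 0 0 -1 0 1; 0 0 0 0 0 0 1' >/dev/null; python3 b.py
```

```text
[-0.09223599 -0.01496355]
t6.97 box mm [-92.3 -26.7  71.2] undo rot [-0.     0.    -0.002] F box [-0.2 -1.3 -1.1] open -0.0
```

```bash
python3 -m inch '0 0 0 0 -1 0 1; 0 0 0 0 -1 0 1; 0 0 0 0 -1 0 1; 0 0 0 0 0 0 1; 0 0 0 0 0 0 1' >/dev/null; python3 b.py
```

```text
t7.38 box mm [-92.3 -25.4  71.3] undo rot [ 0.003  0.    -0.002] F box [-1.2 -8.4 -1.1] open -0.0
```

```bash
python3 -m inch '0 0 0 0 10 0 1; 0 0 0 0 0 -25 1; 0 0 0 0 0 -20 1; 0 0 0 30 -10 0 1; 0 0 0 0 -15 0 1'>/dev/null; python3 b.py; python3 -m inch '0 0 0 0 0 0 1; 0 0 0 0 0 15 1; 0 0 0 0 0 20 1; 0 0 0 0 0 9 1; 0 0 0 0 0 0 1' >/dev/null; python3 b.py
```

```text
t7.80 box mm [-57.8 -10.4 118.4] undo rot [ 0.001 -0.007 -0.005] F box [ 1.   0.  -0.4] open 0.0
t8.22 box mm [-64.7  -8.7  69.6] undo rot [-0.002  0.006 -0.003] F box [-1.6 -0.  -0.3] open 0.0
```

```bash
python3 -m inch '0 0 0 -2 0 0 1; 0 0 0 -4 0 0 1; 0 0 0 -4 0 0 1; 0 0 0 -4 0 0 1; 0 0 0 -4 0 0 1'>/dev/null; python3 b.py; python3 -m inch '0 0 0 -4 0 0 1; 0 0 0 -4 0 0 1; 0 0 0 -2 0 0 1; 0 0 0 0 0 0 1; 0 0 0 0 0 0 1' >/dev/null; python3 b.py
```

```text
t8.63 box mm [-79.4  -9.4  73.5] undo rot [ 0.001 -0.003 -0.002] F box [2.2 0.4 1.4] open 0.01
t9.05 box mm [-90.8  -8.9  72. ] undo rot [-0.     0.001 -0.002] F box [-0.3  0.4 -0.4] open -0.01
```

```bash
python3 -m inch '0 0 0 -4 0 0 1; 0 0 0 -4 0 0 1; 0 0 0 -4 0 0 1; 0 0 0 -3 0 0 1; 0 0 0 0 0 0 1'>/dev/null; python3 b.py; python3 -m inch '0 0 0 8 0 0 1; 0 0 0 0 0 -20 1; 0 0 0 0 0 0 1; 0 0 0 0 0 0 1; 0 0 0 0 0 0 1' >/dev/null; python3 b.py
python3 - <<'E'
from rig import robot
import cv2,numpy as np
b=cv2.resize(robot.grab_frame("scene")["image"][255:375,310:400,::-1],(450,600),interpolation=2)
cv2.imwrite('pics/c5.png',b)
E
```

```text
t9.47 box mm [-105.9   -8.9   72.2] undo rot [-0.     0.001 -0.002] F box [ 1.5 -0.3 -0. ] open -0.0
t9.88 box mm [-97.3  -8.9  91.8] undo rot [-0.     0.001 -0.002] F box [ 0.9  0.  -0.4] open 0.0
```

View pics/c5.png

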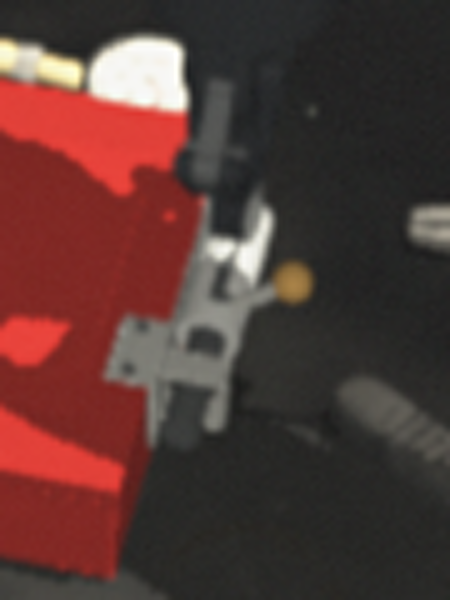

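c5: the bolt is through the staple and the knob has turned out to the front, with its ball at (293,282). Now I press it down from above.

```bash
python3 -m inch '0 0 0 -16 -2 0 1; 0 0 0 -16 -2 0 1; 0 0 0 0 0 0 1; 0 0 0 0 0 5 1; 0 0 0 0 0 5 1'>/dev/null; python3 b.py; python3 -m inch '0 0 0 0 0 4 1; 0 0 0 0 0 4 1; 0 0 0 0 0 4 1; 0 0 0 0 0 4 1; 0 0 0 0 0 2 1' >/dev/null; python3 b.py
```

```text
t10.35 box mm [-128.4   -5.2   82. ] undo rot [ 0.    -0.001 -0.002] F box [-0.4 -0.5  0.4] open 0.0
t10.77 box mm [-129.3   -4.9   63.5] undo rot [-0.     0.001 -0.002] F box [-0.6 -0.8  1.1] open 0.0
```

```bash
python3 -m inch '0 0 0 0 0 3 1; 0 0 0 0 0 2 1; 0 0 0 0 0 1.5 1; 0 0 0 0 0 0 1; 0 0 0 0 0 0 1'>/dev/null; python3 b.py; python3 -m inch '0 0 0 0 0 1 1; 0 0 0 0 0 1 1; 0 0 0 0 0 0 1; 0 0 0 0 0 0 1; 0 0 0 0 0 0 1' >/dev/null; python3 b.py
```

```text
t11.18 box mm [-128.9   -5.    57.8] undo rot [ 0.    -0.001 -0.002] F box [-0.  0.  0.] open -0.0
t11.60 box mm [-128.6   -5.1   56.9] undo rot [ 0.    -0.001 -0.002] F box [-3.5 -0.2  8.9] open -0.0
```

The end stop is reached (8.9 N at tip z of about 57 mm). I retreat and check.

```bash
python3 -m inch '0 0 0 0 0 -20 1; 0 0 0 0 0 -35 1; 0 0 0 0 0 -35 1; 0 0 0 -20 30 0 1; 0 0 0 -20 30 0 1'>/dev/null; python3 -m inch '0 0 0 -20 30 0 1; 0 0 0 -20 30 0 1; 0 0 0 -20 30 0 1; 0 0 0 0 0 0 1; 0 0 0 0 0 0 1'>/dev/null; python3 b.py
python3 - <<'E'
from rig import robot
import cv2,numpy as np
a=cv2.resize(robot.grab_frame("top")["image"][205:305,195:315,::-1],(480,400),interpolation=2)
b=cv2.resize(robot.grab_frame("scene")["image"][265:365,320:395,::-1],(300,400),interpolation=2)
cv2.imwrite('pics/c6.png',np.hstack([a,b]))
E
```

```text
t12.43 box mm [-230.  -156.1  146. ] undo rot [ 0.    -0.001 -0.007] F box [ 0.1 -0.4 -0.6] open -0.0
```

View pics/c6.png

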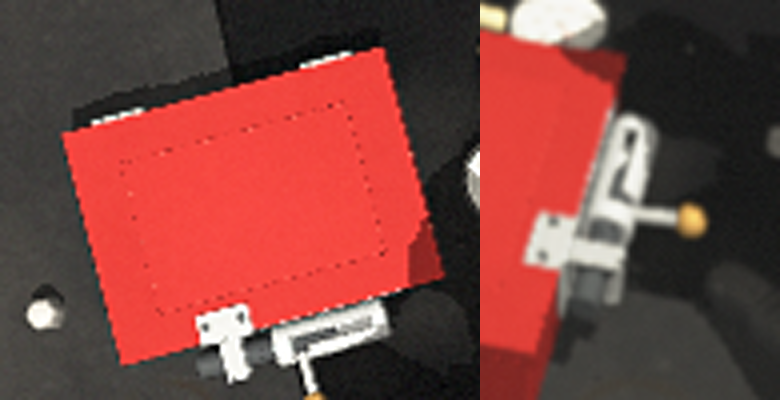

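c6: the lid is shut and the box has not moved. The bolt tip stands out past the staple at (210,362), and the knob lies to the front with its ball at (692,219), which is scene pixel (372.7,319.6). I'll check the knob's angle before handing in.

Run:
```python
from h import *
c,s=np.cos(.253),np.sin(.253)
for y in(-5,-9):
  for t in(1.0,1.25,1.48):
    x=-91.5-42*np.sin(t);z=46+42*np.cos(t);P=np.array([.5792+(c*x-s*y)/1e3,.1375+(s*x+c*y)/1e3,z/1e3]);print(y,t,proj("scene",P).round(1),proj("top",P).round(1))
```

```text
-5 1.0 [369.2 312.8] [272.5 302.6]
-5 1.25 [371.2 316.3] [273.2 304.2]
-5 1.48 [371.8 319.6] [273.7 304.7]
-9 1.0 [369.6 311.4] [274.  302.2]
-9 1.25 [371.5 314.9] [274.7 303.8]
-9 1.48 [372.2 318.2] [275.2 304.3]
```

The ball at row 319.6 matches 1.48 rad with the bolt fully home.

```bash
python3 -c "
from rig import robot
print(robot.sign_off())"
```

```text
the job is handed in; nothing more can be done
None
```

The lid is shut, the bolt is home through the staple and the knob is down in the short leg at about 1.48 rad by camera; the box has not visibly moved, and the job was handed in at about 12.5 s (no verdict was returned).

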